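# Back off the knurled locking ring of a socket coupling, counting turns

## Robot

A 6-joint arm with a two-finger parallel gripper is mounted at the origin on the work surface. World frame = base frame: x ahead of the robot, y to its left, z up, the work surface at z = 0. Lengths are in m, angles in rad, forces in N, time in s.
With the tool pointing down it reaches from about 0.35 to 0.775 m from the base axis. Payload 5.5 kg.
Tool frame: the origin (TCP) lies at the very end of the fingers, on their centre line; the grasp point (between the pads) lies behind it (env.hold_point_z is the z of the grasp point in the tool frame, in m); z points along the fingers, y is the line along which they close (so a half turn about z gives the same grasp; the last joint's range is limited). The gripper opens to 85 mm and grips with 20 to 120 N. Pads are 22 mm wide; open, the fingers measure 114 mm over their backs; the gripper's body (76 mm by 85 mm) begins 54 mm behind the grasp point. The pads swing forward as they close: fully open they stand 13 mm farther back than shut.
Start: joints at [1.05, 0.313, 0.046, 1.304, 0, 1.431], TCP at [0.214, 0.534, 0.231] pointing down, gripper open.
Joint ranges: [-2.76, 2.76], [-0.86, 1.69], [-1.03, 1.26], [-2.2, 2.34], [-1.47, 1.5], [-3.14, 3.14]. Speed limits (rad/s): [2.57, 2.57, 3.14, 3.14, 3.14, 3.14].

## Interface

Orientations are given as a unit quaternion [w, x, y, z].
In Python, from workcell import env gives the robot as it stands.
- The arm moves only by the tool arm_command, never from a script. Its argument "rows" is a list of rows, each an object with "delta_pos": the shift along the tool's x, y, z scaled (see below), a list of three; "rot": the turn, a rotation vector about the tool's x, y, z scaled (see below), a list of three; "fingers": the closure, from 0 (fully open) to 1 (shut). A call has 1 to 20 rows; each row shifts and turns the commanded pose from where the row before left it, along the tool's axes as they then stand; what a row does not reach is not made up. The controller multiplies each number of a shift by 0.02 m and each number of a turn by 360 degrees. A row lasts 1/10 s, in which the tool goes at most 50 mm and 8.59 degrees, less where a joint would pass 70% of its speed; a pose out of reach is approached as far as the arm can. A call with a number of a shift or a turn outside -1 to 1 is refused whole. A call with a gripper value outside its range is refused whole. The fingers move at their own pace and stop on an object; "squeeze" is the grip in N (left out, the last holds). Time passes only in rows, so rows that do not move let the fingers close. It gives the time, the measured TCP pose, the force and the opening at its end, in the units of the state.
- env.get_state(): the state, without advancing time (a new reading comes with each control period).
- env.read_camera(name): name is "scene" or "top" or "wrist"; returns (picture, depth): 480x640x3 uint8, blue, green, red; 480x640 float32, m along the optical axis (not along the pixel's ray), 0 where there is no reading.
- env.get_calibration(name): a dict with "mtx" (3x3 intrinsics, pixels), "distortion" ([k1, k2, p1, p2, k3] as OpenCV has them; the pictures are not rectified), "R" (3x3) and "t" (3): a world point X has camera coordinates R X + t. Camera axes: x right, y down, z forward; pixel columns grow to the right and rows downward; lengths in m; the calibration is good to about 2 mm. A picture is of the moment at which its call begins: read the wrist's pose just before it. get_calibration takes no time and is no camera call; for the wrist camera it gives the pose at the moment of the call.
- env.hand_in(): hands the job in, once; it reports no verdict.
The state is a dict: "clock": time; "joint_pos": joint angles; "qvel": joint speeds; "tau": joint torques, N m; "tcp_pos": TCP position; "orientation": TCP orientation; "wrist_force": force on the tool from outside, world axes, zero at the start; "ft_torque": the same for the moment, N m; "finger_gap": finger opening in m.
Only numpy, scipy, OpenCV 4.12 (cv2) and the standard library are available. Lean on these libraries where they do the work, as an engineer would, in place of code of your own. Each camera call takes 0.05 s, during which the arm holds its last target. There are 200 camera calls.

## Task

Loosen the big black knurled locking ring on the prosthetic-socket coupling: stroke a fingertip along its exposed rim again and again, turning it anticlockwise as seen from above, until the white mark on its top has come round to the fixed pointer for the second time, and leave the mark there, in line with the pointer. Work by touch only: grip and lift nothing, leave the loose things around it where they are, and finish clear of everything.

Things in the scene. Friction and masses are not known exactly. Their poses are not given: they have to be found in the camera images.
- cradle: fixed bench cradle; yaw varies. Base plate 170 x 150 x 12 mm with a grey column that carries the black ring; above the ring a red cup 50 mm across, its rim the highest point at 118 mm. A grey guard wall (radius 63 to 72 mm, top at 105 mm) hides the rim on the cradle's +x half; the rim is open 90 degrees either way of -x (robot side). Origin: centre of the underside, on the ring's axis; z up
- ring_axis (a point): point on the ring's vertical axis at the ring's mid height, 90 mm above the table; fixed to the cradle, with its axes. The ring is black plastic, 114 mm across over its 24 knurl ridges (108 mm between them), from 75 to 105 mm above the table, and does not rise as it turns
- ring (a joint): turn of the ring in rad, growing anticlockwise from above (loosening). 0: fully tight, mark at the pointer, hard stop. At the start the mark is 0.6 to 2.2 rad past the pointer. 6.283: mark at the pointer for the first time; 12.566: for the second time; stop at 18.85. About 0.08 N m of friction (1.5 N at the rim) keeps it where it is left
- mark (a point): middle of the white mark on the ring's top face, 25 mm (radial) by 15 mm, 41 mm from the axis, 105 mm above the table; turns with the ring
- pointer (a point): inner end of the fixed pointer, a white bar 14 mm wide, 24 mm long, on top of the guard wall at the cradle's +x side, pointing at the ring's axis; 66 mm from the axis, 105 mm above the table
- driver: screwdriver with orange handle, 190 mm long, lying on the table in front of the cradle; origin on its underside at mid-length; to be left alone
- bearing: steel bearing ring, 48 mm across, 14 mm high, loose beside the cradle; to be left alone
- battery: blue battery pack 70 x 35 x 26 mm, loose beside the cradle; to be left alone
- adapter: black power adapter 50 x 50 x 28 mm, loose behind the cradle; to be left alone
- jar: clear jar with white cap, 48 mm across, 60 mm high, loose behind the cradle; to be left alone
- wrench: steel wrench 160 mm long, lying right of the cradle (towards -y); to be left alone
- flask: grey drinking flask, 70 mm across, 210 mm high, far right; to be left alone

How it is judged:
On the way:
1. the fingertip turns the ring past its first full turn (value of joint ring above 6.2832 rad and contact force between the fingers and ring above 0.2 N).
At the end, for the whole second after the job is handed in: the ring is at rest with its white mark within 0.3 rad (17 degrees) of the pointer, the second time round (joint 12.27 to 12.87) (value of joint ring between 12.266 and 12.866 rad and velocity of joint ring between -0.05 and 0.05 rad/s); the robot touches nothing.
It fails at once if a loose thing is gripped, lifted or pushed more than 25 mm (distance of any of driver, bearing, battery, adapter, jar, wrench, flask from where it was at the start of the episode above 0.025 m).
It also fails if it takes over 67 s, if anything falls off the work surface, if the arm or the gripper's body presses on something with over 40 N, if the wrist force passes 120 N, or if a joint passes its speed limit or range.

## Working session

There is one attempt and no reset: what is moved stays moved. The work goes in short steps, Python scripts to look and compute and a tool call to move; the robot and the scene stay as the last step left them, time stands still between calls to the robot, and variables do not carry over. Pictures are saved under pics/ and viewed, on a budget of 10 in all, crops included, one or two more only if the job needs it, and the job is handed in when it is done.

Besides the shell and the picture viewer there is one more tool, called after ">>>" in YAML: its name, and indented under it one key for each argument. arm_command: Moves the arm, as the interface text tells. Shifts and turns lie within -1 to 1; 1 stands for 0.02 m of shift or 360 degrees of turn. Its arguments: {"type":"object","properties":{"rows":{"type":"array","items":{"type":"object","properties":{"delta_pos":{"type":"array","items":{"type":"number","minimum":-1,"maximum":1}},"rot":{"type":"array","items":{"type":"number","minimum":-1,"maximum":1}},"fingers":{"type":"number"}}}},"squeeze":{"type":"number"}},"required":["rows"]}

```bash
mkdir -p pics; ls
python3 - <<'E'
from workcell import env
import cv2,numpy as np
np.set_printoptions(precision=4,suppress=True)
for n in("top","scene"):
    p,d=env.read_camera(n); cv2.imwrite(f"pics/{n}1.png",p); np.save(f"{n}d.npy",d)
    c=env.get_calibration(n); print(n,c)
print(env.get_state(),env.hold_point_z)
E
```

```text
pics
top {'mtx': array([[545.6528,   0.    , 321.9735],
       [  0.    , 545.6528, 235.7818],
       [  0.    ,   0.    ,   1.    ]]), 'distortion': array([-0.1728,  0.    ,  0.    ,  0.    ,  0.    ]), 'R': array([[ 0.0056, -0.9996, -0.0259],
       [-0.9943, -0.0028, -0.1069],
       [ 0.1068,  0.0264, -0.9939]]), 't': array([-0.0734,  0.6058,  1.275 ])}
scene {'mtx': array([[466.0096,   0.    , 318.5338],
       [  0.    , 466.0096, 240.5248],
       [  0.    ,   0.    ,   1.    ]]), 'distortion': array([-0.1151,  0.    ,  0.    ,  0.    ,  0.    ]), 'R': array([[-0.2927,  0.9561,  0.0111],
       [ 0.7715,  0.243 , -0.588 ],
       [-0.5649, -0.1635, -0.8088]]), 't': array([ 0.2712, -0.3828,  1.2386])}
{'clock': 0.1, 'joint_pos': array([1.0504, 0.314 , 0.0451, 1.3036, 0.    , 1.4312]), 'qvel': array([-0.0002,  0.0005,  0.0025, -0.0002, -0.0005, -0.0023]), 'tau': array([  0.0016, -48.1727,  29.9242,   0.0127,  -0.0002,  -0.    ]), 'tcp_pos': array([0.2135, 0.5334, 0.2305]), 'orientation': array([-0.0003,  0.1892,  0.9819, -0.0008]), 'wrist_force': array([-0.3482, -0.6599, -0.0299]), 'ft_torque': array([-0.0169, -0.0669, -0.0423]), 'finger_gap': 0.08532793804762162} -0.0187
```

View pics/top1.png

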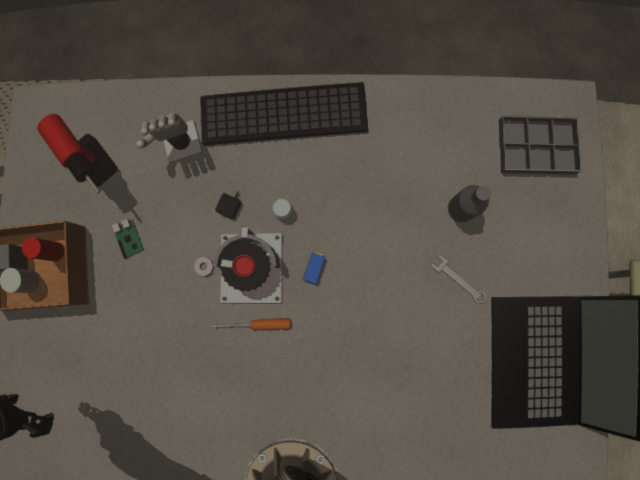

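View pics/scene1.png

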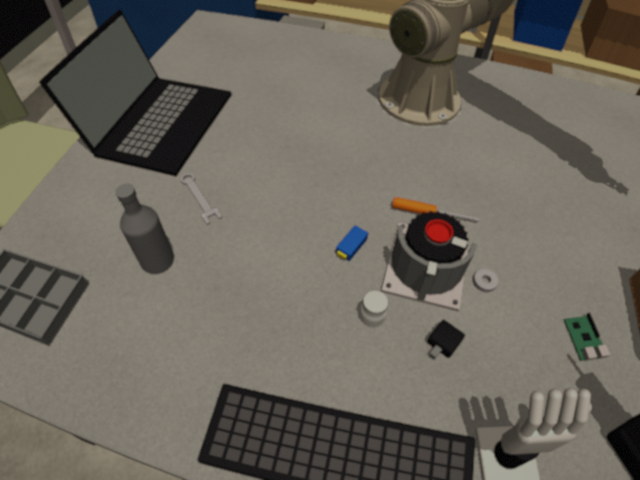

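Top view: red cup at about (244,265), mark to its left at (226,264), pointer above at (245,232). So the cradle yaw is near 0 and the mark is at about +90°. The scene view agrees. Next I measure these precisely.

```bash
cat > h.py <<'E'
from workcell import env
import cv2,numpy as np
np.set_printoptions(precision=4,suppress=True)
def to_world(uv,z,c):
    n=cv2.undistortPoints(np.float64(uv).reshape(-1,1,2),c["mtx"],c["distortion"]).reshape(-1,2)
    r=np.c_[n,np.ones(len(n))]@c["R"]; o=-c["R"].T@c["t"]
    return (o+r*((z-o[2])/r[:,2])[:,None])[:,:2]
def blobs(mask,z,c,p=None):
    k,l,s,ce=cv2.connectedComponentsWithStats(mask.astype(np.uint8))
    for i in range(1,k):
        if s[i,4]>8: print(s[i],ce[i],to_world(ce[i],z,c))
def measure(name="top"):
    p,d=env.read_camera(name); c=env.get_calibration(name)
    h=cv2.cvtColor(p,cv2.COLOR_BGR2HSV); return p,c,h,d
E
python3 - <<'E'
from h import *
for n,(x0,x1,y0,y1) in {"top":(200,300,220,310),"scene":(380,490,200,310)}.items():
    p=cv2.imread(f"pics/{n}1.png");c=env.get_calibration(n);h=cv2.cvtColor(p,cv2.COLOR_BGR2HSV)
    m=np.zeros(p.shape[:2],bool);m[y0:y1,x0:x1]=1
    red=m&(h[...,1]>150)&((h[...,0]<8)|(h[...,0]>172)); wh=m&(h[...,1]<60)&(h[...,2]>135)
    print(n,"red");blobs(red,.118,c);print("white");blobs(wh,.105,c)
E
python3 -c "
import cv2;p=cv2.imread('pics/top1.png')[215:315,190:300];cv2.imwrite('pics/crop1.png',cv2.resize(p,None,fx=5.5,fy=5.5,interpolation=3))"
```

```text
top red
[233 255  22  22 371] [243.1536 265.3208] [[0.5298 0.103 ]]
white
[242 228   4   8  28] [243.7143 231.6429] [[0.6072 0.1055]]
[258 234  22  20 167] [271.485  240.9701] [[0.5861 0.0415]]
[222 261   9   5  35] [226.3143 263.1429] [[0.5352 0.1441]]
[222 278  31  24 276] [232.7065 293.9275] [[0.4656 0.128 ]]
[261 288  19  14  81] [271.7901 296.679 ] [[0.4604 0.0391]]
scene red
[424 218  30  25 570] [438.6895 230.0947] [[0.5297 0.102 ]]
white
[385 209   4   4   9] [386.4444 210.5556] [[0.5029 0.002 ]]
[447 211  33   9  64] [463.1094 215.0625] [[0.4692 0.1428]]
[398 222   6   4  15] [399.9333 222.9333] [[0.5242 0.0319]]
[403 223   4  10  25] [404.76 227.88] [[0.5329 0.0426]]
[453 238  14   9  82] [459.3171 241.8659] [[0.5341 0.1433]]
[463 250   5   8  17] [465.2941 253.4118] [[0.5563 0.1567]]
[428 262   9  12  89] [431.6742 267.5169] [[0.6037 0.1035]]
[382 265  34  33 436] [395.9427 284.2706] [[0.6549 0.0509]]
[476 268  14  21 192] [482.5833 277.1562] [[0.5971 0.1915]]
[425 277  46  32 538] [450.0818 296.4814] [[0.6514 0.1422]]
[380 292   9  18 128] [383.2891 300.8984] [[0.692  0.0374]]
[473 302   5   3   9] [475.     303.4444] [[0.6524 0.1842]]
[479 303   8   6  21] [483.0476 305.7619] [[0.6528 0.1977]]
[463 306  12   4  31] [469. 308.] [[0.6638 0.1754]]
```

View pics/crop1.png

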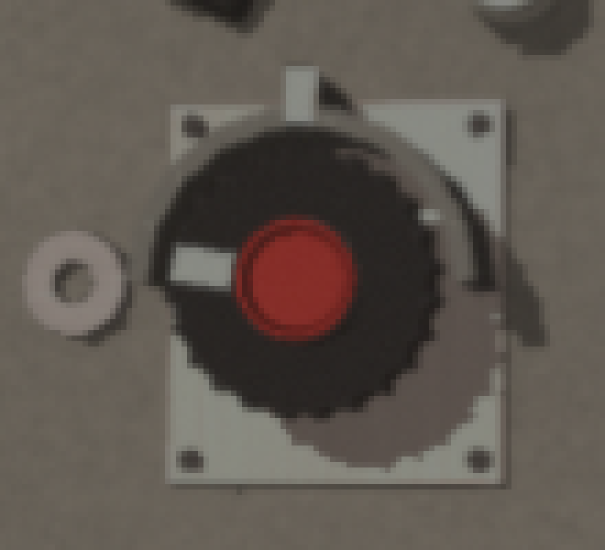

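>>> arm_command:
  rows:
    - {"rot": [0,0,0.02],"fingers": 1}
    - {"rot": [0,0,0.02],"fingers": 1}
    - {"rot": [0,0,0.02],"fingers": 1}
    - {"rot": [0,0,0.02],"fingers": 1}
    - {"rot": [0,0,0.02],"fingers": 1}
    - {"rot": [0,0,0.02],"fingers": 1}
    - {"delta_pos": [-1,0.24,0]}
    - {"delta_pos": [-1,0.24,0]}
    - {"delta_pos": [-1,0.24,0]}
    - {"delta_pos": [-1,0.24,0]}
    - {"delta_pos": [-1,0.24,0]}
    - {"delta_pos": [-1,0.24,0]}
    - {"delta_pos": [-1,0.24,0]}
    - {"delta_pos": [-1,0.24,0]}
    - {"delta_pos": [-1,0.24,0]}
    - {"delta_pos": [-1,0.24,0]}
    - {"delta_pos": [0,0,0]}
    - {"delta_pos": [0,0,0]}

```text
schema error: expected keys delta_pos, rot, fingers
```

>>> arm_command:
  rows:
    - {"delta_pos": [0,0,0],"rot": [0,0,0.02],"fingers": 1}
    - {"delta_pos": [0,0,0],"rot": [0,0,0.02],"fingers": 1}
    - {"delta_pos": [0,0,0],"rot": [0,0,0.02],"fingers": 1}
    - {"delta_pos": [0,0,0],"rot": [0,0,0.02],"fingers": 1}
    - {"delta_pos": [0,0,0],"rot": [0,0,0.02],"fingers": 1}
    - {"delta_pos": [0,0,0],"rot": [0,0,0.02],"fingers": 1}
    - {"delta_pos": [-1,0.24,0],"rot": [0,0,0],"fingers": 1}
    - {"delta_pos": [-1,0.24,0],"rot": [0,0,0],"fingers": 1}
    - {"delta_pos": [-1,0.24,0],"rot": [0,0,0],"fingers": 1}
    - {"delta_pos": [-1,0.24,0],"rot": [0,0,0],"fingers": 1}
    - {"delta_pos": [-1,0.24,0],"rot": [0,0,0],"fingers": 1}
    - {"delta_pos": [-1,0.24,0],"rot": [0,0,0],"fingers": 1}
    - {"delta_pos": [-1,0.24,0],"rot": [0,0,0],"fingers": 1}
    - {"delta_pos": [-1,0.24,0],"rot": [0,0,0],"fingers": 1}
    - {"delta_pos": [-1,0.24,0],"rot": [0,0,0],"fingers": 1}
    - {"delta_pos": [-1,0.24,0],"rot": [0,0,0],"fingers": 1}
    - {"delta_pos": [0,0,0],"rot": [0,0,0],"fingers": 1}
    - {"delta_pos": [0,0,0],"rot": [0,0,0],"fingers": 1}

```text
clock: 1.9
tcp_pos: [0.3416, 0.3726, 0.2311]
orientation: [-0.0, 0.538, 0.843, -0.0]
wrist_force: [0.1, -0.2, 0.3]
finger_gap: -0.0
```

>>> arm_command:
  rows:
    - {"delta_pos": [-0.977,0.236,0],"rot": [0,0,0],"fingers": 1}
    - {"delta_pos": [-0.977,0.236,0],"rot": [0,0,0],"fingers": 1}
    - {"delta_pos": [-0.977,0.236,0],"rot": [0,0,0],"fingers": 1}
    - {"delta_pos": [-0.977,0.236,0],"rot": [0,0,0],"fingers": 1}
    - {"delta_pos": [-0.977,0.236,0],"rot": [0,0,0],"fingers": 1}
    - {"delta_pos": [-0.977,0.236,0],"rot": [0,0,0],"fingers": 1}
    - {"delta_pos": [-0.977,0.236,0],"rot": [0,0,0],"fingers": 1}
    - {"delta_pos": [-0.977,0.236,0],"rot": [0,0,0],"fingers": 1}
    - {"delta_pos": [-0.977,0.236,0],"rot": [0,0,0],"fingers": 1}
    - {"delta_pos": [-0.977,0.236,0],"rot": [0,0,0],"fingers": 1}
    - {"delta_pos": [-0.977,0.236,0],"rot": [0,0,0],"fingers": 1}
    - {"delta_pos": [-0.977,0.236,0],"rot": [0,0,0],"fingers": 1}
    - {"delta_pos": [0,0,0.9],"rot": [0,0,0],"fingers": 1}
    - {"delta_pos": [0,0,0.9],"rot": [0,0,0],"fingers": 1}
    - {"delta_pos": [0,0,0.9],"rot": [0,0,0],"fingers": 1}
    - {"delta_pos": [0,0,0.9],"rot": [0,0,0],"fingers": 1}
    - {"delta_pos": [0,0,0.9],"rot": [0,0,0],"fingers": 1}
    - {"delta_pos": [0,0,0.9],"rot": [0,0,0],"fingers": 1}
    - {"delta_pos": [0,0,0.9],"rot": [0,0,0],"fingers": 1}
    - {"delta_pos": [0,0,0.9],"rot": [0,0,0],"fingers": 1}

```text
clock: 3.9
tcp_pos: [0.4917, 0.1853, 0.0864]
orientation: [-0.0, 0.537, 0.844, 0.0]
wrist_force: [-0.2, 0.5, -0.0]
finger_gap: 0.0002
```

Run:
```python
from h import *
print(env.get_state()["tcp_pos"],env.get_state()["joint_pos"])
p,c,h,d=measure("scene");q=measure("wrist")[0]
a=cv2.resize(p[160:320,360:520],(480,480),interpolation=3)
cv2.imwrite("pics/s2.png",np.hstack([a,cv2.resize(q,(320,240)).repeat(1,0) if 0 else cv2.copyMakeBorder(cv2.resize(q,(320,240)),0,240,0,0,0)]))
```

```text
[0.4917 0.1853 0.0864] [ 0.2074  0.3091 -0.331   0.9309  0.0004  1.3407]
```

View pics/s2.png

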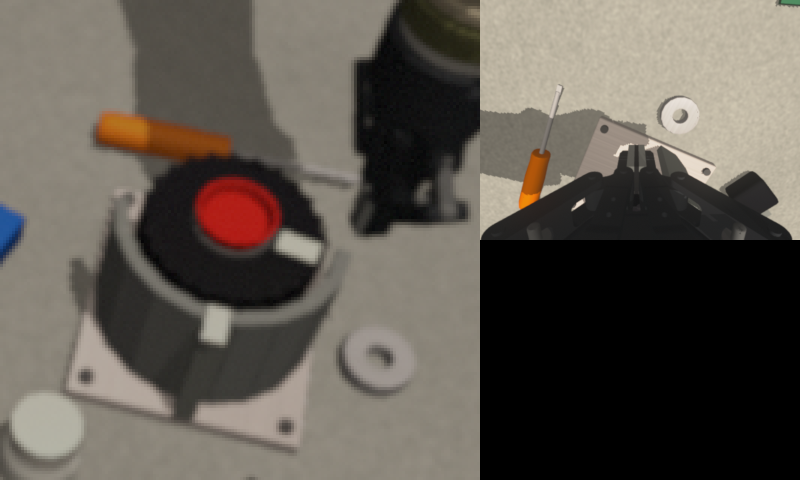

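Run:
```python
from h import *
c=env.get_calibration("scene")
P=np.array([[.4917,.1853,z] for z in(.0864,.12,.16)]+[[.53,.1025,.118]])
uv=cv2.projectPoints(P,cv2.Rodrigues(c["R"])[0],c["t"],c["mtx"],c["distortion"])[0].reshape(-1,2)
print((uv-[360,160])*3)
```

```text
[[364.5081 226.8674]
 [380.4905 193.7847]
 [400.7463 151.6064]
 [236.8349 210.8097]]
```

Run:
```python
from h import *
p,c,h,d=measure("scene")
v,u=np.mgrid[160:320,440:580]; z=d[160:320,440:580].ravel()
n=cv2.undistortPoints(np.stack([u,v],-1).reshape(-1,1,2).astype(float),c["mtx"],c["distortion"]).reshape(-1,2)
W=(np.c_[n*z[:,None],z]-c["t"])@c["R"]
t=env.get_state()["tcp_pos"]; r=np.deg2rad(114.9)
X=(W-t)[:,:2]@np.array([[np.cos(r),np.sin(r)],[np.sin(r),-np.cos(r)]]).T
ok=(abs(X)<.09).all(1)&(z>0)
for a in np.arange(.08,.24,.01):
    m=ok&(W[:,2]>=a)&(W[:,2]<a+.01)&(np.hypot(W[:,0]-.53,W[:,1]-.1025)>.073)
    if m.sum()>2: print(round(a,2),m.sum(),"tool x",X[m,0].min(),X[m,0].max(),"y",X[m,1].min(),X[m,1].max())
```

```text
0.08 9 tool x -0.08477584584831896 -0.00472101503535247 y 0.0026078128255733186 0.07438612398772944
0.09 49 tool x -0.01166566252534937 0.007322344407552301 y -0.013868989149406638 0.013488746801357743
0.1 50 tool x -0.08301829451439885 0.0037798358112828777 y -0.014541680607981479 0.07369497691664935
0.11 34 tool x -0.010893411461181569 -0.004410627119460418 y -0.013064473298365308 0.014242688199782442
0.12 30 tool x -0.012762117778159693 -0.0057564562831234345 y -0.01480941136321143 0.020204495676802055
0.13 125 tool x -0.01407563643121213 0.01257224658880851 y -0.0382348466129932 0.03343645132908631
0.14 99 tool x -0.014746273999768647 0.014888305555323654 y -0.04450419180726973 0.04340534419156194
0.15 133 tool x -0.018352290816731422 0.013629607210883595 y -0.049155507352517086 0.04987723351943888
0.16 124 tool x -0.018406164220096156 -0.0010106240429499699 y -0.05501773740973447 0.05964224875534603
0.17 247 tool x -0.02034805765967274 0.013080975263313427 y -0.061894802100871595 0.06147838255692214
0.18 145 tool x -0.02047211752364376 0.0058484657406217 y -0.018447964081231095 0.055143979048032345
0.19 118 tool x -0.01948174683290299 0.009938254249419113 y 0.01041738447891006 0.042724359875211476
0.2 58 tool x -0.011507331176908447 0.009814602826889866 y 0.02164346673398315 0.039376807758701025
0.21 83 tool x -0.023439883432459008 0.024354863212337013 y 0.02809797459667715 0.03865610931155944
0.22 102 tool x -0.023624359309851236 0.0271811871983837 y 0.02584399977600242 0.038574432880802985
0.23 108 tool x -0.023976264221863126 0.02477252077395361 y 0.028304687010110234 0.037959984857215065
```

Fingers stay within ±11/±14 mm up to z≈0.12, and the knuckles clear the guard. Approaching the rim.

>>> arm_command:
  rows:
    - {"delta_pos": [-0.5,0,0],"rot": [0,0,0],"fingers": 1}
    - {"delta_pos": [-0.5,0,0],"rot": [0,0,0],"fingers": 1}
    - {"delta_pos": [-0.1,0,0],"rot": [0,0,0],"fingers": 1}
    - {"delta_pos": [-0.1,0,0],"rot": [0,0,0],"fingers": 1}
    - {"delta_pos": [0,0,0],"rot": [0,0,0],"fingers": 1}

```text
clock: 4.55
tcp_pos: [0.5023, 0.1647, 0.0885]
orientation: [-0.002, 0.537, 0.844, 0.003]
wrist_force: [-3.0, 10.1, 4.1]
finger_gap: -0.0001
```

>>> arm_command:
  rows:
    - {"delta_pos": [-0.08,0,0],"rot": [0,0,0],"fingers": 1}
    - {"delta_pos": [0,0,0],"rot": [0,0,0],"fingers": 1}

```text
clock: 4.75
tcp_pos: [0.5023, 0.1646, 0.0885]
orientation: [-0.003, 0.537, 0.844, 0.004]
wrist_force: [-5.1, 15.2, 3.6]
finger_gap: 0.0002
```

>>> arm_command:
  rows:
    - {"delta_pos": [-0.032,-0.46,0],"rot": [0,0,-0.0222],"fingers": 1}
    - {"delta_pos": [-0.032,-0.46,0],"rot": [0,0,-0.0222],"fingers": 1}
    - {"delta_pos": [-0.032,-0.46,0],"rot": [0,0,-0.0222],"fingers": 1}
    - {"delta_pos": [-0.032,-0.46,0],"rot": [0,0,-0.0222],"fingers": 1}
    - {"delta_pos": [-0.032,-0.46,0],"rot": [0,0,-0.0222],"fingers": 1}
    - {"delta_pos": [-0.032,-0.46,0],"rot": [0,0,-0.0222],"fingers": 1}
    - {"delta_pos": [0,0,0],"rot": [0,0,0],"fingers": 1}

```text
clock: 5.45
tcp_pos: [0.4636, 0.1203, 0.0878]
orientation: [-0.003, 0.147, 0.989, 0.0]
wrist_force: [-11.7, 2.5, 10.2]
finger_gap: -0.0003
```

```bash
cat >> h.py <<'E'
C=np.array([.530,.1025])
def look(name="scene"):
    s=env.get_state();t=s["tcp_pos"];w,x,y,_=s["orientation"]
    e=t[:2]-C;print("r",np.hypot(*e),"phi",np.rad2deg(np.arctan2(e[1],e[0]))%360,"yaw",np.rad2deg(2*np.arctan2(y,x))%360,"q",s["joint_pos"],"F",s["wrist_force"])
    p,c,h,d=measure(name)
    # white fraction on the ring's top along r=30..50, per angle
    a=np.deg2rad(np.arange(0,360,1.)); sc=[]
    for rr in np.arange(.032,.05,.003):
        P=np.c_[C[0]+rr*np.cos(a),C[1]+rr*np.sin(a),0*a+.105]
        uv=cv2.projectPoints(P,cv2.Rodrigues(c["R"])[0],c["t"],c["mtx"],c["distortion"])[0].reshape(-1,2).astype(np.float32)
        g=cv2.remap(h,uv[:,0],uv[:,1],cv2.INTER_LINEAR); sc.append((g[:,0,1]<80)&(g[:,0,2]>110))
    f=np.mean(sc,0); f[f<.4]=0
    print(name,"mark deg",np.rad2deg(np.angle((f*np.exp(1j*a)).sum()))%360,"weight",f.sum(),"spread",np.rad2deg(a[f>0])[[0,-1]] if f.any() else None)
    return p
E
python3 - <<'E'
from h import *
look("scene");look("top")
E
```

```text
r 0.06877813242434731 phi 164.99706317971845 yaw 163.09143690072395 q [ 0.0847  0.2306 -0.436   0.9101  0.0022  0.3798] F [-11.6871   2.5192  10.189 ]
scene mark deg 135.10435150160478 weight 20.285714285714285 spread [124. 147.]
r 0.06874193593618734 phi 164.9595233452899 yaw 162.94623875545494 q [ 0.0849  0.2309 -0.4357  0.9104  0.0019  0.3826] F [-12.7033   2.1978   9.8761]
top mark deg 128.5 weight 0.8571428571428571 spread [128. 129.]
```

>>> arm_command:
  rows:
    - {"delta_pos": [-0.032,-0.46,0],"rot": [0,0,-0.0222],"fingers": 1}
    - {"delta_pos": [-0.032,-0.46,0],"rot": [0,0,-0.0222],"fingers": 1}
    - {"delta_pos": [-0.032,-0.46,0],"rot": [0,0,-0.0222],"fingers": 1}
    - {"delta_pos": [-0.032,-0.46,0],"rot": [0,0,-0.0222],"fingers": 1}
    - {"delta_pos": [-0.032,-0.46,0],"rot": [0,0,-0.0222],"fingers": 1}
    - {"delta_pos": [-0.032,-0.46,0],"rot": [0,0,-0.0222],"fingers": 1}
    - {"delta_pos": [-0.032,-0.46,0],"rot": [0,0,-0.0222],"fingers": 1}
    - {"delta_pos": [-0.032,-0.46,0],"rot": [0,0,-0.0222],"fingers": 1}
    - {"delta_pos": [-0.032,-0.46,0],"rot": [0,0,-0.0222],"fingers": 1}
    - {"delta_pos": [0,0,0],"rot": [0,0,0],"fingers": 1}

```text
clock: 6.55
tcp_pos: [0.4931, 0.0449, 0.0877]
orientation: [-0.001, -0.46, 0.888, -0.001]
wrist_force: [-1.5, -5.0, 0.5]
finger_gap: 0.0003
```

>>> arm_command:
  rows:
    - {"delta_pos": [0.5,0,0],"rot": [0,0,0],"fingers": 1}
    - {"delta_pos": [0.5,0,0],"rot": [0,0,0],"fingers": 1}
    - {"delta_pos": [0,0,0],"rot": [0,0,0],"fingers": 1}

```text
clock: 6.85
tcp_pos: [0.4802, 0.0299, 0.0874]
orientation: [0.0, -0.46, 0.888, 0.0]
wrist_force: [0.8, -0.2, -0.0]
finger_gap: 0.0002
```

Run:
```python
from h import *
look("scene");look("top")
```

```text
r 0.08798639114355927 phi 235.54877117308828 yaw 234.72465887198948 q [-0.105   0.2306 -0.437   0.9034  0.0003 -1.0601] F [ 0.8444 -0.236  -0.0266]
scene mark deg 206.13311125015997 weight 18.285714285714285 spread [195. 217.]
r 0.08741684813076502 phi 235.69326365513876 yaw 234.75227763497602 q [-0.1043  0.231  -0.4362  0.9033  0.0006 -1.0599] F [-0.1686 -0.3301  0.4514]
top mark deg 169.89844203068304 weight 166.57142857142856 spread [ 81. 270.]
```

>>> arm_command:
  rows:
    - {"delta_pos": [-0.0426,0.609,0],"rot": [0,0,0.0222],"fingers": 1}
    - {"delta_pos": [-0.0426,0.609,0],"rot": [0,0,0.0222],"fingers": 1}
    - {"delta_pos": [-0.0426,0.609,0],"rot": [0,0,0.0222],"fingers": 1}
    - {"delta_pos": [-0.0426,0.609,0],"rot": [0,0,0.0222],"fingers": 1}
    - {"delta_pos": [-0.0426,0.609,0],"rot": [0,0,0.0222],"fingers": 1}
    - {"delta_pos": [-0.0426,0.609,0],"rot": [0,0,0.0222],"fingers": 1}
    - {"delta_pos": [-0.0426,0.609,0],"rot": [0,0,0.0222],"fingers": 1}
    - {"delta_pos": [-0.0426,0.609,0],"rot": [0,0,0.0222],"fingers": 1}
    - {"delta_pos": [-0.0426,0.609,0],"rot": [0,0,0.0222],"fingers": 1}
    - {"delta_pos": [-0.0426,0.609,0],"rot": [0,0,0.0222],"fingers": 1}
    - {"delta_pos": [-0.0426,0.609,0],"rot": [0,0,0.0222],"fingers": 1}
    - {"delta_pos": [-0.0426,0.609,0],"rot": [0,0,0.0222],"fingers": 1}
    - {"delta_pos": [-0.0426,0.609,0],"rot": [0,0,0.0222],"fingers": 1}
    - {"delta_pos": [-0.0426,0.609,0],"rot": [0,0,0.0222],"fingers": 1}
    - {"delta_pos": [-0.0426,0.609,0],"rot": [0,0,0.0222],"fingers": 1}
    - {"delta_pos": [0,0,0],"rot": [0,0,0],"fingers": 1}

```text
clock: 8.55
tcp_pos: [0.4961, 0.1826, 0.0875]
orientation: [0.001, 0.537, 0.843, 0.001]
wrist_force: [-0.2, 0.5, -0.4]
finger_gap: 0.0003
```

Run:
```python
from h import *
look("scene")
```

```text
r 0.08700304917799956 phi 112.91190930660791 yaw 114.99467954890959 q [ 0.2006  0.3121 -0.3238  0.9329  0.0004  1.3352] F [-0.152   0.5062 -0.3959]
scene mark deg 206.29723058170396 weight 18.285714285714285 spread [195. 217.]
```

>>> arm_command:
  rows:
    - {"delta_pos": [-0.5,-0.1,0],"rot": [0,0,0],"fingers": 1}
    - {"delta_pos": [-0.6,0,0],"rot": [0,0,0],"fingers": 1}
    - {"delta_pos": [-0.032,-0.46,0],"rot": [0,0,-0.0222],"fingers": 1}
    - {"delta_pos": [-0.032,-0.46,0],"rot": [0,0,-0.0222],"fingers": 1}
    - {"delta_pos": [-0.032,-0.46,0],"rot": [0,0,-0.0222],"fingers": 1}
    - {"delta_pos": [-0.032,-0.46,0],"rot": [0,0,-0.0222],"fingers": 1}
    - {"delta_pos": [-0.032,-0.46,0],"rot": [0,0,-0.0222],"fingers": 1}
    - {"delta_pos": [-0.032,-0.46,0],"rot": [0,0,-0.0222],"fingers": 1}
    - {"delta_pos": [-0.032,-0.46,0],"rot": [0,0,-0.0222],"fingers": 1}
    - {"delta_pos": [-0.032,-0.46,0],"rot": [0,0,-0.0222],"fingers": 1}
    - {"delta_pos": [-0.032,-0.46,0],"rot": [0,0,-0.0222],"fingers": 1}
    - {"delta_pos": [-0.032,-0.46,0],"rot": [0,0,-0.0222],"fingers": 1}
    - {"delta_pos": [-0.032,-0.46,0],"rot": [0,0,-0.0222],"fingers": 1}
    - {"delta_pos": [-0.032,-0.46,0],"rot": [0,0,-0.0222],"fingers": 1}
    - {"delta_pos": [-0.032,-0.46,0],"rot": [0,0,-0.0222],"fingers": 1}
    - {"delta_pos": [-0.032,-0.46,0],"rot": [0,0,-0.0222],"fingers": 1}
    - {"delta_pos": [-0.032,-0.46,0],"rot": [0,0,-0.0222],"fingers": 1}
    - {"delta_pos": [0,0,0],"rot": [0,0,0],"fingers": 1}

```text
clock: 10.4
tcp_pos: [0.4927, 0.045, 0.0875]
orientation: [0.0, -0.46, 0.888, -0.0]
wrist_force: [-0.3, -1.0, -1.0]
finger_gap: -0.0003
```

>>> arm_command:
  rows:
    - {"delta_pos": [0.55,0,0],"rot": [0,0,0],"fingers": 1}
    - {"delta_pos": [0.55,0,0],"rot": [0,0,0],"fingers": 1}
    - {"delta_pos": [0,0,0],"rot": [0,0,0],"fingers": 1}

```text
clock: 10.7
tcp_pos: [0.4774, 0.0278, 0.0871]
orientation: [-0.001, -0.46, 0.888, 0.0]
wrist_force: [0.6, 0.1, 0.5]
finger_gap: -0.0
```

Run:
```python
from h import *
look("scene")
```

```text
r 0.09134165920615735 phi 234.8592588040558 yaw 234.71786173376833 q [-0.1098  0.2268 -0.4428  0.9027 -0.0002 -1.0648] F [0.5602 0.0722 0.4754]
scene mark deg 289.89802013110483 weight 23.714285714285715 spread [277. 302.]
```

>>> arm_command:
  rows:
    - {"delta_pos": [-0.044,0.625,0],"rot": [0,0,0.0222],"fingers": 1}
    - {"delta_pos": [-0.044,0.625,0],"rot": [0,0,0.0222],"fingers": 1}
    - {"delta_pos": [-0.044,0.625,0],"rot": [0,0,0.0222],"fingers": 1}
    - {"delta_pos": [-0.044,0.625,0],"rot": [0,0,0.0222],"fingers": 1}
    - {"delta_pos": [-0.044,0.625,0],"rot": [0,0,0.0222],"fingers": 1}
    - {"delta_pos": [-0.044,0.625,0],"rot": [0,0,0.0222],"fingers": 1}
    - {"delta_pos": [-0.044,0.625,0],"rot": [0,0,0.0222],"fingers": 1}
    - {"delta_pos": [-0.044,0.625,0],"rot": [0,0,0.0222],"fingers": 1}
    - {"delta_pos": [-0.044,0.625,0],"rot": [0,0,0.0222],"fingers": 1}
    - {"delta_pos": [-0.044,0.625,0],"rot": [0,0,0.0222],"fingers": 1}
    - {"delta_pos": [-0.044,0.625,0],"rot": [0,0,0.0222],"fingers": 1}
    - {"delta_pos": [-0.044,0.625,0],"rot": [0,0,0.0222],"fingers": 1}
    - {"delta_pos": [-0.044,0.625,0],"rot": [0,0,0.0222],"fingers": 1}
    - {"delta_pos": [-0.044,0.625,0],"rot": [0,0,0.0222],"fingers": 1}
    - {"delta_pos": [-0.044,0.625,0],"rot": [0,0,0.0222],"fingers": 1}
    - {"delta_pos": [0,0,0],"rot": [0,0,0],"fingers": 1}

```text
clock: 12.35
tcp_pos: [0.4944, 0.1846, 0.0875]
orientation: [0.001, 0.537, 0.843, 0.001]
wrist_force: [0.1, 0.4, 0.2]
finger_gap: 0.0005
```

Run:
```python
from h import *
look("scene")
```

```text
r 0.08945063312347033 phi 113.41789879890956 yaw 114.9830987044446 q [ 0.205   0.3108 -0.3258  0.9325  0.0003  1.3397] F [0.0924 0.3941 0.1567]
scene mark deg 289.89802013110483 weight 23.714285714285715 spread [277. 302.]
```

>>> arm_command:
  rows:
    - {"delta_pos": [-0.6,-0.1,0],"rot": [0,0,0],"fingers": 1}
    - {"delta_pos": [-0.62,0,0],"rot": [0,0,0],"fingers": 1}
    - {"delta_pos": [-0.045,-0.46,0],"rot": [0,0,-0.0222],"fingers": 1}
    - {"delta_pos": [-0.045,-0.46,0],"rot": [0,0,-0.0222],"fingers": 1}
    - {"delta_pos": [-0.045,-0.46,0],"rot": [0,0,-0.0222],"fingers": 1}
    - {"delta_pos": [-0.045,-0.46,0],"rot": [0,0,-0.0222],"fingers": 1}
    - {"delta_pos": [-0.045,-0.46,0],"rot": [0,0,-0.0222],"fingers": 1}
    - {"delta_pos": [-0.045,-0.46,0],"rot": [0,0,-0.0222],"fingers": 1}
    - {"delta_pos": [-0.045,-0.46,0],"rot": [0,0,-0.0222],"fingers": 1}
    - {"delta_pos": [-0.045,-0.46,0],"rot": [0,0,-0.0222],"fingers": 1}
    - {"delta_pos": [-0.045,-0.46,0],"rot": [0,0,-0.0222],"fingers": 1}
    - {"delta_pos": [-0.045,-0.46,0],"rot": [0,0,-0.0222],"fingers": 1}
    - {"delta_pos": [-0.045,-0.46,0],"rot": [0,0,-0.0222],"fingers": 1}
    - {"delta_pos": [-0.045,-0.46,0],"rot": [0,0,-0.0222],"fingers": 1}
    - {"delta_pos": [-0.045,-0.46,0],"rot": [0,0,-0.0222],"fingers": 1}
    - {"delta_pos": [-0.045,-0.46,0],"rot": [0,0,-0.0222],"fingers": 1}
    - {"delta_pos": [-0.045,-0.46,0],"rot": [0,0,-0.0222],"fingers": 1}
    - {"delta_pos": [0,0,0],"rot": [0,0,0],"fingers": 1}

```text
clock: 14.2
tcp_pos: [0.4945, 0.0439, 0.0871]
orientation: [-0.001, -0.46, 0.888, -0.001]
wrist_force: [-0.8, -5.0, -0.7]
finger_gap: -0.0004
```

>>> arm_command:
  rows:
    - {"delta_pos": [0.6,0,0],"rot": [0,0,0],"fingers": 1}
    - {"delta_pos": [0.6,0,0],"rot": [0,0,0],"fingers": 1}
    - {"delta_pos": [0,0,0],"rot": [0,0,0],"fingers": 1}

```text
clock: 14.5
tcp_pos: [0.4792, 0.0256, 0.0873]
orientation: [-0.0, -0.46, 0.888, 0.0]
wrist_force: [0.4, 0.2, -0.6]
finger_gap: 0.0003
```

Run:
```python
from h import *
look("scene")
```

```text
r 0.09212318707135284 phi 236.5660577643992 yaw 234.71109835478575 q [-0.1141  0.2292 -0.4393  0.9032  0.0001 -1.069 ] F [ 0.4279  0.1708 -0.56  ]
scene mark deg 43.10197986889515 weight 23.714285714285715 spread [31. 56.]
```

Mark at 403°, so the first turn is passed with contact. About 318° remain: three more strokes.

>>> arm_command:
  rows:
    - {"delta_pos": [-0.044,0.63,0],"rot": [0,0,0.0222],"fingers": 1}
    - {"delta_pos": [-0.044,0.63,0],"rot": [0,0,0.0222],"fingers": 1}
    - {"delta_pos": [-0.044,0.63,0],"rot": [0,0,0.0222],"fingers": 1}
    - {"delta_pos": [-0.044,0.63,0],"rot": [0,0,0.0222],"fingers": 1}
    - {"delta_pos": [-0.044,0.63,0],"rot": [0,0,0.0222],"fingers": 1}
    - {"delta_pos": [-0.044,0.63,0],"rot": [0,0,0.0222],"fingers": 1}
    - {"delta_pos": [-0.044,0.63,0],"rot": [0,0,0.0222],"fingers": 1}
    - {"delta_pos": [-0.044,0.63,0],"rot": [0,0,0.0222],"fingers": 1}
    - {"delta_pos": [-0.044,0.63,0],"rot": [0,0,0.0222],"fingers": 1}
    - {"delta_pos": [-0.044,0.63,0],"rot": [0,0,0.0222],"fingers": 1}
    - {"delta_pos": [-0.044,0.63,0],"rot": [0,0,0.0222],"fingers": 1}
    - {"delta_pos": [-0.044,0.63,0],"rot": [0,0,0.0222],"fingers": 1}
    - {"delta_pos": [-0.044,0.63,0],"rot": [0,0,0.0222],"fingers": 1}
    - {"delta_pos": [-0.044,0.63,0],"rot": [0,0,0.0222],"fingers": 1}
    - {"delta_pos": [-0.044,0.63,0],"rot": [0,0,0.0222],"fingers": 1}
    - {"delta_pos": [0,0,0],"rot": [0,0,0],"fingers": 1}

```text
clock: 16.15
tcp_pos: [0.4962, 0.1838, 0.0876]
orientation: [0.001, 0.537, 0.843, 0.001]
wrist_force: [-0.5, -1.4, 0.4]
finger_gap: 0.0002
```

Run:
```python
from h import *
p=look("scene"); cv2.imwrite("pics/s3.png",p)
```

```text
r 0.08804888949242277 phi 112.56602598641432 yaw 114.98870181701493 q [ 0.2028  0.3127 -0.3226  0.9333  0.0004  1.3374] F [-0.4864 -1.3771  0.3518]
scene mark deg 43.173243312078704 weight 23.857142857142858 spread [31. 56.]
```

View pics/s3.png

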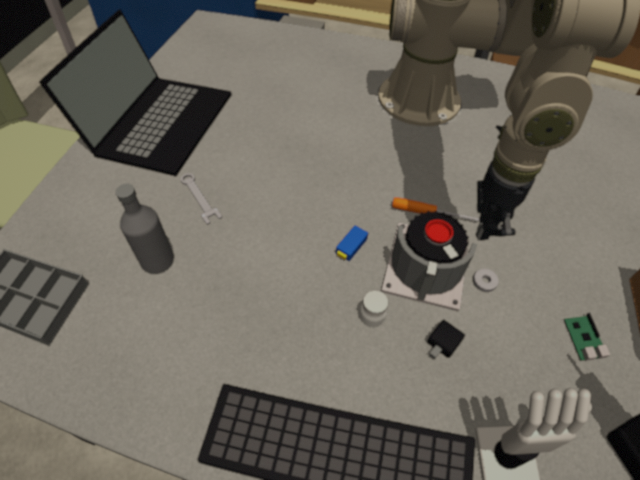

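The scene shows the mark at (450,252), about 40° anticlockwise past the pointer at (432,268), which agrees with 43°. The loose things have not moved. Next stroke.

>>> arm_command:
  rows:
    - {"delta_pos": [-0.6,-0.14,0],"rot": [0,0,0],"fingers": 1}
    - {"delta_pos": [-0.55,0,0],"rot": [0,0,0],"fingers": 1}
    - {"delta_pos": [-0.047,-0.46,0],"rot": [0,0,-0.0222],"fingers": 1}
    - {"delta_pos": [-0.047,-0.46,0],"rot": [0,0,-0.0222],"fingers": 1}
    - {"delta_pos": [-0.047,-0.46,0],"rot": [0,0,-0.0222],"fingers": 1}
    - {"delta_pos": [-0.047,-0.46,0],"rot": [0,0,-0.0222],"fingers": 1}
    - {"delta_pos": [-0.047,-0.46,0],"rot": [0,0,-0.0222],"fingers": 1}
    - {"delta_pos": [-0.047,-0.46,0],"rot": [0,0,-0.0222],"fingers": 1}
    - {"delta_pos": [-0.047,-0.46,0],"rot": [0,0,-0.0222],"fingers": 1}
    - {"delta_pos": [-0.047,-0.46,0],"rot": [0,0,-0.0222],"fingers": 1}
    - {"delta_pos": [-0.047,-0.46,0],"rot": [0,0,-0.0222],"fingers": 1}
    - {"delta_pos": [-0.047,-0.46,0],"rot": [0,0,-0.0222],"fingers": 1}
    - {"delta_pos": [-0.047,-0.46,0],"rot": [0,0,-0.0222],"fingers": 1}
    - {"delta_pos": [-0.047,-0.46,0],"rot": [0,0,-0.0222],"fingers": 1}
    - {"delta_pos": [-0.047,-0.46,0],"rot": [0,0,-0.0222],"fingers": 1}
    - {"delta_pos": [-0.047,-0.46,0],"rot": [0,0,-0.0222],"fingers": 1}
    - {"delta_pos": [-0.047,-0.46,0],"rot": [0,0,-0.0222],"fingers": 1}
    - {"delta_pos": [0,0,0],"rot": [0,0,0],"fingers": 1}

```text
clock: 18.0
tcp_pos: [0.4948, 0.0437, 0.087]
orientation: [-0.001, -0.46, 0.888, -0.001]
wrist_force: [-2.1, -5.3, -0.1]
finger_gap: 0.0
```

>>> arm_command:
  rows:
    - {"delta_pos": [0.6,0,0],"rot": [0,0,0],"fingers": 1}
    - {"delta_pos": [0.6,0,0],"rot": [0,0,0],"fingers": 1}
    - {"delta_pos": [0,0,0],"rot": [0,0,0],"fingers": 1}

```text
clock: 18.3
tcp_pos: [0.4801, 0.0256, 0.0873]
orientation: [-0.0, -0.46, 0.888, 0.0]
wrist_force: [-0.3, -0.0, -1.1]
finger_gap: 0.0001
```

>>> arm_command:
  rows:
    - {"delta_pos": [-0.044,0.62,0],"rot": [0,0,0.0222],"fingers": 1}
    - {"delta_pos": [-0.044,0.62,0],"rot": [0,0,0.0222],"fingers": 1}
    - {"delta_pos": [-0.044,0.62,0],"rot": [0,0,0.0222],"fingers": 1}
    - {"delta_pos": [-0.044,0.62,0],"rot": [0,0,0.0222],"fingers": 1}
    - {"delta_pos": [-0.044,0.62,0],"rot": [0,0,0.0222],"fingers": 1}
    - {"delta_pos": [-0.044,0.62,0],"rot": [0,0,0.0222],"fingers": 1}
    - {"delta_pos": [-0.044,0.62,0],"rot": [0,0,0.0222],"fingers": 1}
    - {"delta_pos": [-0.044,0.62,0],"rot": [0,0,0.0222],"fingers": 1}
    - {"delta_pos": [-0.044,0.62,0],"rot": [0,0,0.0222],"fingers": 1}
    - {"delta_pos": [-0.044,0.62,0],"rot": [0,0,0.0222],"fingers": 1}
    - {"delta_pos": [-0.044,0.62,0],"rot": [0,0,0.0222],"fingers": 1}
    - {"delta_pos": [-0.044,0.62,0],"rot": [0,0,0.0222],"fingers": 1}
    - {"delta_pos": [-0.044,0.62,0],"rot": [0,0,0.0222],"fingers": 1}
    - {"delta_pos": [-0.044,0.62,0],"rot": [0,0,0.0222],"fingers": 1}
    - {"delta_pos": [-0.044,0.62,0],"rot": [0,0,0.0222],"fingers": 1}
    - {"delta_pos": [0,0,0],"rot": [0,0,0],"fingers": 1}

```text
clock: 19.9
tcp_pos: [0.4968, 0.1811, 0.0876]
orientation: [0.001, 0.538, 0.843, 0.001]
wrist_force: [-0.4, -0.6, -0.5]
finger_gap: 0.0002
```

Run:
```python
from h import *
look("scene")
```

```text
r 0.08529740242760807 phi 112.91722811184026 yaw 114.96623270477424 q [ 0.1973  0.312  -0.3236  0.9331  0.0005  1.3324] F [-0.3779 -0.5966 -0.4635]
scene mark deg 163.5 weight 14.571428571428571 spread [153. 174.]
```

>>> arm_command:
  rows:
    - {"delta_pos": [-0.5,-0.14,0],"rot": [0,0,0],"fingers": 1}
    - {"delta_pos": [-0.52,0,0],"rot": [0,0,0],"fingers": 1}
    - {"delta_pos": [-0.047,-0.46,0],"rot": [0,0,-0.0222],"fingers": 1}
    - {"delta_pos": [-0.047,-0.46,0],"rot": [0,0,-0.0222],"fingers": 1}
    - {"delta_pos": [-0.047,-0.46,0],"rot": [0,0,-0.0222],"fingers": 1}
    - {"delta_pos": [-0.047,-0.46,0],"rot": [0,0,-0.0222],"fingers": 1}
    - {"delta_pos": [-0.047,-0.46,0],"rot": [0,0,-0.0222],"fingers": 1}
    - {"delta_pos": [-0.047,-0.46,0],"rot": [0,0,-0.0222],"fingers": 1}
    - {"delta_pos": [-0.047,-0.46,0],"rot": [0,0,-0.0222],"fingers": 1}
    - {"delta_pos": [-0.047,-0.46,0],"rot": [0,0,-0.0222],"fingers": 1}
    - {"delta_pos": [-0.047,-0.46,0],"rot": [0,0,-0.0222],"fingers": 1}
    - {"delta_pos": [-0.047,-0.46,0],"rot": [0,0,-0.0222],"fingers": 1}
    - {"delta_pos": [-0.047,-0.46,0],"rot": [0,0,-0.0222],"fingers": 1}
    - {"delta_pos": [-0.047,-0.46,0],"rot": [0,0,-0.0222],"fingers": 1}
    - {"delta_pos": [-0.047,-0.46,0],"rot": [0,0,-0.0222],"fingers": 1}
    - {"delta_pos": [-0.047,-0.46,0],"rot": [0,0,-0.0222],"fingers": 1}
    - {"delta_pos": [-0.047,-0.46,0],"rot": [0,0,-0.0222],"fingers": 1}
    - {"delta_pos": [0,0,0],"rot": [0,0,0],"fingers": 1}

```text
clock: 21.75
tcp_pos: [0.4951, 0.044, 0.0873]
orientation: [-0.0, -0.46, 0.888, -0.001]
wrist_force: [0.1, -3.3, -0.3]
finger_gap: -0.0
```

>>> arm_command:
  rows:
    - {"delta_pos": [0.6,0,0],"rot": [0,0,0],"fingers": 1}
    - {"delta_pos": [0.6,0,0],"rot": [0,0,0],"fingers": 1}
    - {"delta_pos": [0,0,0],"rot": [0,0,0],"fingers": 1}

```text
clock: 22.05
tcp_pos: [0.4794, 0.0253, 0.0872]
orientation: [-0.001, -0.459, 0.888, 0.0]
wrist_force: [0.5, -0.1, -0.0]
finger_gap: 0.0001
```

>>> arm_command:
  rows:
    - {"delta_pos": [-0.044,0.62,0],"rot": [0,0,0.0222],"fingers": 1}
    - {"delta_pos": [-0.044,0.62,0],"rot": [0,0,0.0222],"fingers": 1}
    - {"delta_pos": [-0.044,0.62,0],"rot": [0,0,0.0222],"fingers": 1}
    - {"delta_pos": [-0.044,0.62,0],"rot": [0,0,0.0222],"fingers": 1}
    - {"delta_pos": [-0.044,0.62,0],"rot": [0,0,0.0222],"fingers": 1}
    - {"delta_pos": [-0.044,0.62,0],"rot": [0,0,0.0222],"fingers": 1}
    - {"delta_pos": [-0.044,0.62,0],"rot": [0,0,0.0222],"fingers": 1}
    - {"delta_pos": [-0.044,0.62,0],"rot": [0,0,0.0222],"fingers": 1}
    - {"delta_pos": [-0.044,0.62,0],"rot": [0,0,0.0222],"fingers": 1}
    - {"delta_pos": [-0.044,0.62,0],"rot": [0,0,0.0222],"fingers": 1}
    - {"delta_pos": [-0.044,0.62,0],"rot": [0,0,0.0222],"fingers": 1}
    - {"delta_pos": [-0.044,0.62,0],"rot": [0,0,0.0222],"fingers": 1}
    - {"delta_pos": [-0.044,0.62,0],"rot": [0,0,0.0222],"fingers": 1}
    - {"delta_pos": [-0.044,0.62,0],"rot": [0,0,0.0222],"fingers": 1}
    - {"delta_pos": [-0.044,0.62,0],"rot": [0,0,0.0222],"fingers": 1}
    - {"delta_pos": [0,0,0],"rot": [0,0,0],"fingers": 1}

```text
clock: 23.65
tcp_pos: [0.4962, 0.1807, 0.0875]
orientation: [0.001, 0.538, 0.843, 0.001]
wrist_force: [0.7, -0.2, 0.6]
finger_gap: 0.0001
```

Run:
```python
from h import *
look("scene")
```

```text
r 0.08520569931066542 phi 113.33669228883244 yaw 114.95828392494477 q [ 0.197   0.3112 -0.3249  0.9329  0.0004  1.3322] F [ 0.736  -0.2102  0.6364]
scene mark deg 276.0589821558411 weight 24.285714285714285 spread [263. 289.]
```

>>> arm_command:
  rows:
    - {"delta_pos": [-0.5,-0.12,0],"rot": [0,0,0],"fingers": 1}
    - {"delta_pos": [-0.53,0,0],"rot": [0,0,0],"fingers": 1}
    - {"delta_pos": [-0.047,-0.46,0],"rot": [0,0,-0.0222],"fingers": 1}
    - {"delta_pos": [-0.047,-0.46,0],"rot": [0,0,-0.0222],"fingers": 1}
    - {"delta_pos": [-0.047,-0.46,0],"rot": [0,0,-0.0222],"fingers": 1}
    - {"delta_pos": [-0.047,-0.46,0],"rot": [0,0,-0.0222],"fingers": 1}
    - {"delta_pos": [-0.047,-0.46,0],"rot": [0,0,-0.0222],"fingers": 1}
    - {"delta_pos": [-0.047,-0.46,0],"rot": [0,0,-0.0222],"fingers": 1}
    - {"delta_pos": [-0.047,-0.46,0],"rot": [0,0,-0.0222],"fingers": 1}
    - {"delta_pos": [-0.047,-0.46,0],"rot": [0,0,-0.0222],"fingers": 1}
    - {"delta_pos": [-0.047,-0.46,0],"rot": [0,0,-0.0222],"fingers": 1}
    - {"delta_pos": [-0.047,-0.46,0],"rot": [0,0,-0.0222],"fingers": 1}
    - {"delta_pos": [0,0,0],"rot": [0,0,0],"fingers": 1}

```text
clock: 25.0
tcp_pos: [0.4648, 0.0799, 0.0869]
orientation: [-0.003, -0.131, 0.991, -0.0]
wrist_force: [-7.0, -3.5, 4.2]
finger_gap: -0.0
```

Run:
```python
from h import *
look("scene")
```

```text
r 0.06899357967919838 phi 199.1096383960372 yaw 195.03520107219896 q [ 0.0007  0.2183 -0.4548  0.9029 -0.0014 -0.2617] F [-6.9726 -3.4565  4.2232]
scene mark deg 1.4415670405934107 weight 23.28571428571429 spread [  0. 359.]
```

Mark at 1.4° in the scene reading, and the pointer is at about 1.5°. Withdrawing radially, then up.

>>> arm_command:
  rows:
    - {"delta_pos": [0.5,0,0],"rot": [0,0,0],"fingers": 1}
    - {"delta_pos": [0.8,0,0],"rot": [0,0,0],"fingers": 1}
    - {"delta_pos": [0.8,0,0],"rot": [0,0,0],"fingers": 1}
    - {"delta_pos": [0,0,-0.9],"rot": [0,0,0],"fingers": 1}
    - {"delta_pos": [0,0,-0.9],"rot": [0,0,0],"fingers": 1}
    - {"delta_pos": [0,0,-0.9],"rot": [0,0,0],"fingers": 1}
    - {"delta_pos": [0,0,-0.9],"rot": [0,0,0],"fingers": 1}
    - {"delta_pos": [0,0,-0.9],"rot": [0,0,0],"fingers": 1}
    - {"delta_pos": [0,0,0],"rot": [0,0,0],"fingers": 1}
    - {"delta_pos": [0,0,0],"rot": [0,0,0],"fingers": 1}

```text
clock: 26.05
tcp_pos: [0.4272, 0.0709, 0.1772]
orientation: [0.001, -0.13, 0.992, -0.0]
wrist_force: [-0.6, 0.1, 0.4]
finger_gap: 0.0001
```

Run:
```python
from h import *
p=look("scene"); cv2.imwrite("pics/s4.png",p[120:360,320:560].repeat(2,0).repeat(2,1));print(env.get_state()["qvel"])
```

```text
r 0.10752369693384661 phi 197.11601716754708 yaw 194.8960098640445 q [-0.0215  0.0651 -0.3966  1.1079  0.0001 -0.2815] F [-0.5677  0.0934  0.3582]
scene mark deg 1.2063725191811265 weight 22.857142857142858 spread [  0. 359.]
[ 0.0029  0.0123 -0.0089  0.0014  0.0002  0.003 ]
```

View pics/s4.png

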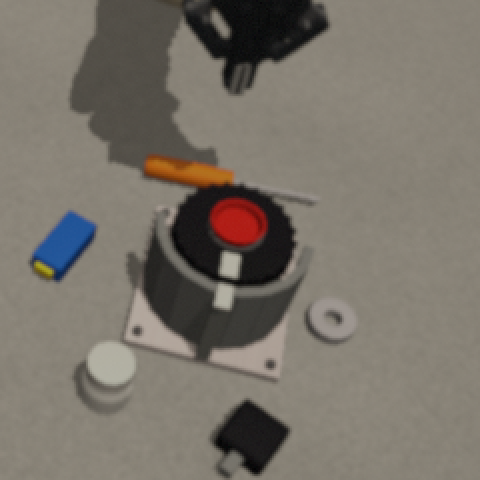

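The mark at (230,264) lines up with the pointer at (223,295). The gripper is clear and the loose things are in place. Handing in.

```bash
python3 -c "
from workcell import env
print(env.hand_in())"
```

```text
the job is handed in; nothing more can be done
None
```

The ring is loosened: the white mark has come round to the pointer for the second time and sits in line with it. I turned it with six fingertip strokes along the open rim, gripper shut, and handed the job in at about 26 s of the 67 s allowed.

- **Alignment:** the last camera reading put the mark at 1.2° and the pointer at about 1.5°, against a tolerance of 17°. Adding up the strokes from the starting 1.42 rad gives a ring joint of about 12.56 rad, but this is from the images, as there is no joint reading.
- **First turn:** the third stroke carried the ring past its first full turn. The measured force was 5 N at the end of that stroke; I did not record it at the moment of crossing.
- **Clearance:** the arm finished about 10 cm from the ring's axis with the fingertip at 0.177 m. The wrist force there was below 1 N.
- **Loose things:** those near the cradle (driver, bearing, battery, adapter, jar) looked unmoved in the last picture. The wrench and flask were outside that crop but looked unmoved in a full view midway, and the arm never went near them.
- **Shortfall and disagreement:** the second stroke lost contact near its end and gained only 84° of about 120°, so I pressed further inward on later strokes. Once the arm was over the ring, the top camera could not give a usable mark angle, so I relied on the scene camera.

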